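Trip test of the glasswasher safety box, then refit its splash cover

ROBOT

A 6-joint arm with a two-finger parallel gripper is mounted at the origin on the work surface. World frame = base frame: x ahead of the robot, y to its left, z up, the work surface at z = 0. Lengths are in m, angles in rad, forces in N, time in s.
With the tool pointing down it reaches from about 0.225 to 0.875 m from the base axis. Payload 3.4 kg.
Tool frame: the origin (TCP) lies at the very end of the fingers, on their centre line; the grasp point (between the pads) lies 19 mm behind it; z points along the fingers, x is the direction in which the jaws open and shut, and the axes are right-handed (so a half turn about z gives the same grasp; the last joint's range is limited). The gripper opens to 85 mm and grips with 20 to 120 N. Pads are 22 mm wide; open, the fingers measure 114 mm over their backs; the gripper's body (76 mm by 85 mm) begins 54 mm behind the grasp point. The pads swing forward as they close: fully open they stand 13 mm farther back than shut.
Start: joints at [-1.28, 0.276, 1.505, -0, 1.361, -0.121], TCP at [0.23, -0.527, 0.231] pointing down, gripper open.
Joint ranges: [-2.89, 2.89], [-0.75, 2.08], [0.22, 2.7], [-1.18, 4.32], [0.11, 2.71], [-2.7, 2.7]. Speed limits (rad/s): [2.57, 2.57, 3.14, 3.14, 3.14, 3.14].

INTERFACE

Orientations are given as a unit quaternion [w, x, y, z].
In Python, from rig import manip gives the robot as it stands.
- The arm moves only by the tool send_rows, never from a script. Its argument "increments" is a list of rows, each a list of 5 numbers: the opening, from 0 (shut) to 1 (fully open), then the shift along the tool's x, y, z in m, then the turn about the tool's z in rad. A call has 1 to 8 rows; each row shifts and turns the commanded pose from where the row before left it, along the tool's axes as they then stand; what a row does not reach is not made up. A row lasts 1/8 s, in which the tool goes at most 62.5 mm and 10.7 degrees, less where a joint would pass 70% of its speed; a pose out of reach is approached as far as the arm can. A call is refused whole if a number of a shift passes 0.0625 or a number of a turn 0.188, either way. A call with a gripper value outside its range is refused whole. The fingers move at their own pace and stop on an object; "squeeze" is the grip in N (left out, the last holds). Time passes only in rows, so rows that do not move let the fingers close. It gives the time, the measured TCP pose, the force and the opening at its end, in the units of the state.
- manip.get_state(): the state, without advancing time (a new reading comes with each control period).
- manip.get_image(name): name is "scene" or "top" or "wrist"; returns the picture (420x560x3 uint8, red, green, blue); there is no depth.
- manip.calibration(name): a dict with "fx", "fy", "cx", "cy" (pixels), "camera_from_world" (4x4, takes a point from world to camera coordinates). Camera axes: x right, y up, looking along -z (the intrinsics and any distortion apply to the point x, -y, -z); pixel columns grow to the right and rows downward; lengths in m; the calibration is good to about 2 mm. A picture is of the moment at which its call begins: read the wrist's pose just before it. calibration takes no time and is no camera call; for the wrist camera it gives the pose at the moment of the call.
- manip.sign_off(): hands the job in, once; it reports no verdict.
The state is a dict: "clock": time; "qpos": joint angles; "qd": joint speeds; "effort": joint torques, N m; "position": TCP position; "ee_rot": TCP orientation; "contact_force": force on the tool from outside, world axes, zero at the start; "moment": the same for the moment, N m; "width": finger opening in m.
Only numpy, scipy, OpenCV 4.12 (cv2) and the standard library are available. Lean on these libraries where they do the work, as an engineer would, in place of code of your own. Each camera call takes 0.05 s, during which the arm holds its last target.

TASK

Test the safety box of the glasswasher: press its test button so that the weighted lever drops, then lift the lever back up until it stays there by itself. Next take the washed metal splash cover out of the blue wash basket, stand it mouth down on the black rubber mat and let go to change your grip, then lower it gently, without forcing it, all the way down over the test button between the two guard plates. Finish with the lever still up, and leave the tumblers and other things where they are.

Things in the scene. Friction and masses are not known exactly. Their poses are not given: they have to be found in the camera images.
- trip_box: the safety box, fixed to the bench: grey housing 110 mm (x) by 220 mm (y) by 70 mm high, origin at the centre of its underside, z up, x pointing away from the robot's side at yaw 0 (it stands turned by up to 0.3 rad). On its flat top, 70 mm up, stand at -y the button on its boss between two steel guard plates, and at +y the lever.
- cover_seat (a point): centre of the cover's place, on the housing's flat top (70 mm above the bench), under the button; axes as the box's. A tapered grey boss stands here: 52 (box's y) by 36 mm (x) at its foot, 46 by 30 mm at its top, 24 mm high. The cover goes over it, long side along the box's y, until its rim rests flat on the housing, with 2 mm of play about the boss.
- guard_gap (a point): midway between the two upright steel guard plates, at their top edge, 66 mm above the housing. The plates (4 mm thick, 34 mm along the box's x) have their inner faces 38 mm to either side along the box's y. Fingers do not fit between them and the fitted cover's ends: there it must be held by its two long faces (closing along the box's x).
- button_top (a point): middle of the top of the round black test button (21 mm diameter), 9 mm above the boss's top face; it is pressed straight down, 6 mm at most. Its spring takes 1 N to start, about 4 N fully down with the lever up.
- test_button (a joint): travel of the button, m: 0 out, 0.006 fully pressed. Pressing it fully pushes the raised lever past upright, so that it falls by itself within about 1 s; a button held down keeps the lever from staying up.
- trip_lever (a joint): angle of the lever, rad: 0 raised (leaning 0.175 rad past upright to the box's +x, resting on its stop by its own weight), 0.175 upright (dead centre), 1.83 dropped (pointing to the box's -x, 5 degrees below level). It falls back if let go beyond 0.175.
- lever_hinge (a point): middle of the lever's hinge axis, which runs along the box's y, 85 mm above the bench; axes as the box's. The lever's arm is 95 mm long from here to the knob, 10 mm thick, and moves in the box's xz plane.
- lever_knob (a point): centre of the black knob at the lever's end: a disc 26 mm in diameter and 24 mm thick, its axis along the box's y (its flat faces look along y). Weight of the lever 160 g. Dropped, the knob's centre is about 77 mm above the bench and clear in front of the housing; raised, 179 mm.
- basket: blue wash basket, fixed: 186 mm (x) by 184 mm (y) by 68 mm high, origin at the centre of its underside, turned by up to 0.2 rad. Two dividers part it into three cells side by side along its y (pitch 60 mm), each 178 mm long (x) and 56 mm wide, floor 4 mm above the bench. The cover stands in one of them, its long side along the cell, so that fingers fit in only at its two ends (closing along the basket's x).
- cover_mid (a point): the splash cover's centre, half-way up: a bare aluminium hollow cap, rectangular and tapered, mouth down, closed on top; 60 mm high, 62 (its x) by 46 mm (its y) outside at the mouth, 56 by 40 mm at the top, walls 3 mm, 80 to 150 g. Its origin is 30 mm above its rim; z up.
- mat_top (a point): centre of the top face of the fixed black rubber mat, 120 by 120 mm, 3 mm thick, on the bench between basket and safety box.
- tumbler_a: clear plastic tumbler, 62 mm high, 50 mm wide, standing in a cell of the basket; leave alone. Origin under its foot.
- tumbler_b: another such tumbler, in another cell; leave alone.
- bottle: white bottle, 190 mm high, 68 mm wide, behind; leave alone.
- jug: white mug, 100 mm high, 84 mm wide, behind; leave alone.
- bowl: white bowl, 45 mm high, 110 mm wide, in front at the left; leave alone.
- brush: brush lying in front at the left; leave alone.
- jar: glass jar, 80 mm high, 60 mm wide, behind at the left; leave alone.
Mind the look-alikes: they are no part of the job. What is shaped like the part that bears cover_mid but brown or turquoise is not meant. Leave any green or orange look-alike of the part that bears mat_top alone.

How it is judged:
By the outcome, as a careful person would: the job done as asked, in the order asked, and still so for the second after the job is handed in, with the robot touching nothing.
It also fails if it takes over 72 s, if anything falls off the work surface, if the arm or the gripper's body presses on something with over 40 N, if the wrist force passes 120 N, or if a joint passes its speed limit or range.

## Working session

There is one attempt and no reset: what is moved stays moved. The work goes in short steps, Python scripts to look and compute and a tool call to move; the robot and the scene stay as the last step left them, time stands still between calls to the robot, and variables do not carry over. Pictures are saved under pics/ and viewed, and the job is handed in when it is done.

Besides the shell and the picture viewer there is one more tool, called after "Emit:" in YAML: its name, and indented under it one key for each argument. send_rows: Moves the arm, as the interface text tells. Its arguments: {"type":"object","properties":{"increments":{"type":"array","items":{"type":"array","items":{"type":"number"}}},"squeeze":{"type":"number"}},"required":["increments"]}

```bash
ls; mkdir -p pics
python3 - <<'E'
from rig import manip
import cv2
print(manip.get_state())
for n in ("scene","top","wrist"):
    im=manip.get_image(n); cv2.imwrite(f"pics/{n}0.png",im[:,:,::-1]); c=manip.calibration(n); print(n,c)
E
```

```text
pics
{'clock': 0.0, 'qpos': array([-1.27995768e+00,  2.76634805e-01,  1.50615419e+00, -6.59712152e-06,
        1.36071976e+00, -1.21038464e-01]), 'qd': array([-0.0005528 , -0.00127659, -0.0005011 , -0.00199291, -0.00022622,
        0.00143184]), 'effort': array([ 2.82283640e-03, -4.16777515e+01, -2.45805502e+01,  3.41581244e-04,
        1.07971154e-02,  1.82149114e-05]), 'position': array([ 0.23000557, -0.52640109,  0.23040864]), 'ee_rot': array([-6.15094283e-04,  8.36758669e-01, -5.47571010e-01, -7.34531613e-04]), 'contact_force': array([-0.59180068,  0.05186533, -0.21680074]), 'moment': array([0.00233152, 0.06254847, 0.03974785]), 'width': 0.08553219131123958}
scene {'fx': 438.8388357569625, 'fy': 438.8388357569625, 'cx': 274.9636684568817, 'cy': 208.90039779015572, 'camera_from_world': array([[ 0.82587544,  0.56363022,  0.01583452, -0.38979542],
       [-0.40552829,  0.57423173,  0.7111995 ,  0.17664511],
       [ 0.39176085, -0.59378355,  0.70281188, -1.67036587],
       [ 0.        ,  0.        ,  0.        ,  1.        ]])}
top {'fx': 437.78079134907875, 'fy': 437.78079134907875, 'cx': 287.11996358754334, 'cy': 215.89049164337752, 'camera_from_world': array([[-0.02106963, -0.99977122,  0.00368362, -0.08239057],
       [ 0.99256012, -0.02047545,  0.12002152, -0.55089381],
       [-0.11991864,  0.00618503,  0.99276446, -1.45717546],
       [ 0.        ,  0.        ,  0.        ,  1.        ]])}
wrist {'fx': 368.11869150212755, 'fy': 368.11869150212755, 'cx': 273.3280722152029, 'cy': 208.40637743487173, 'camera_from_world': array([[ 0.40035536, -0.91635808, -0.00186164, -0.57371866],
       [ 0.86532396,  0.3787256 , -0.32830072,  0.04249662],
       [ 0.30154607,  0.12982603,  0.94457142, -0.38238763],
       [ 0.        ,  0.        ,  0.        ,  1.        ]])}
```

View pics/scene0.png

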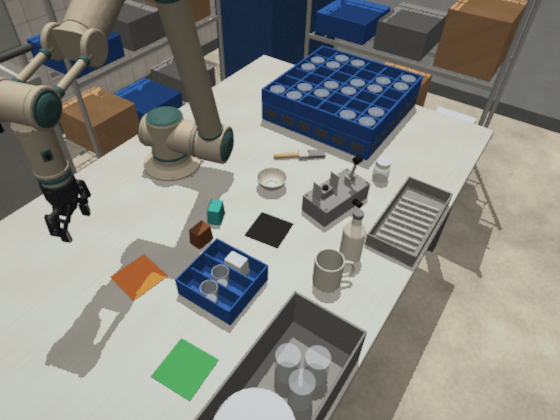

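View pics/top0.png

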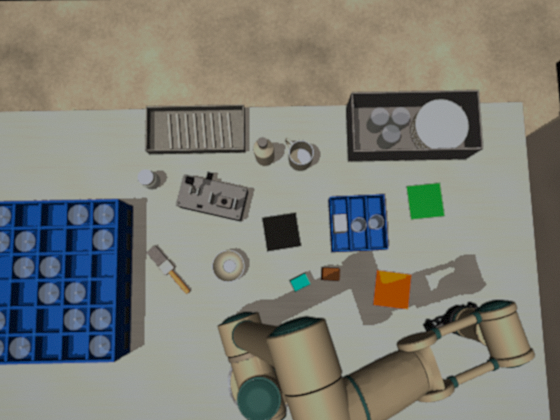

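View pics/wrist0.png

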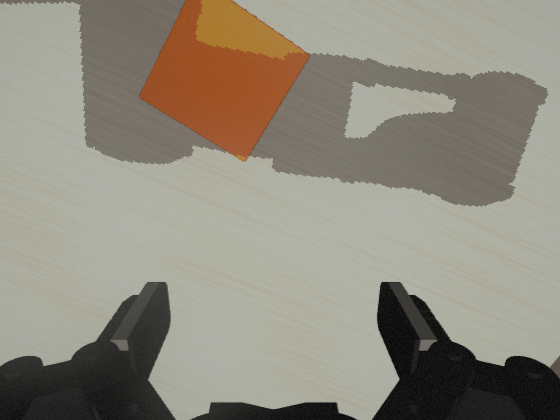

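The scene view shows the basket at about (222,280), the mat at (270,230) and the box at (336,197). In the top view the basket is at (358,222), the mat at (282,231) and the box at (213,197). Brown and turquoise blocks and the orange and green mats are decoys. I'll zoom in next.

```bash
cat > h.py <<'E'
from rig import manip
import numpy as np, cv2
from scipy.spatial.transform import Rotation as R
def ray(c,u,v):
    T=c["camera_from_world"]; d=np.array([(u-c["cx"])/c["fx"],-(v-c["cy"])/c["fy"],-1.]); Rm=T[:3,:3]
    return -Rm.T@T[:3,3], Rm.T@d
def onplane(c,u,v,z):
    o,d=ray(c,u,v); return o+d*(z-o[2])/d[2]
def proj(c,p):
    q=c["camera_from_world"]@np.append(p,1); return np.array([c["cx"]+c["fx"]*q[0]/-q[2], c["cy"]+c["fy"]*q[1]/q[2]])
def tri(obs):
    A=np.zeros((3,3));b=np.zeros(3)
    for c,u,v in obs:
        o,d=ray(c,u,v); d/=np.linalg.norm(d); P=np.eye(3)-np.outer(d,d); A+=P;b+=P@o
    x=np.linalg.solve(A,b); return x,[float(np.linalg.norm((np.eye(3)-np.outer(d/np.linalg.norm(d),d/np.linalg.norm(d)))@(x-o))) for o,d in [ray(*t) for t in obs]]
def crop(src,dst,x,y,w,h,f):
    im=cv2.imread(src)[y:y+h,x:x+w]; cv2.imwrite(dst,cv2.resize(im,None,fx=f,fy=f,interpolation=cv2.INTER_CUBIC))
def st():
    s=manip.get_state(); r=R.from_quat(s["ee_rot"][[1,2,3,0]]).as_matrix()
    print("t",round(s["clock"],2),"pos",s["position"].round(4),"x",r[:,0].round(3),"z",r[:,2].round(3),"F",s["contact_force"].round(1),"w",round(s["width"],4)); return s,r
E
python3 - <<'E'
from h import *
crop("pics/top0.png","pics/topc.png",160,150,240,150,3.3)
crop("pics/scene0.png","pics/scb.png",290,140,100,90,6)
crop("pics/scene0.png","pics/sck.png",170,210,130,115,5)
E
```

```text
(no output)
```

View pics/topc.png

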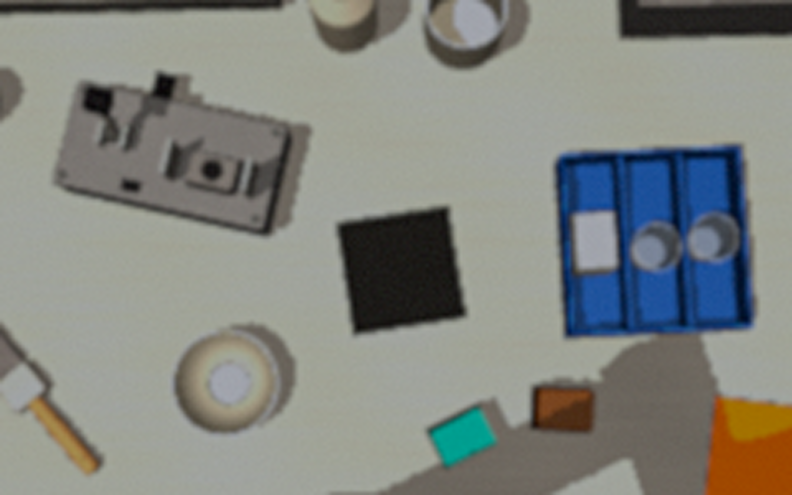

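View pics/scb.png

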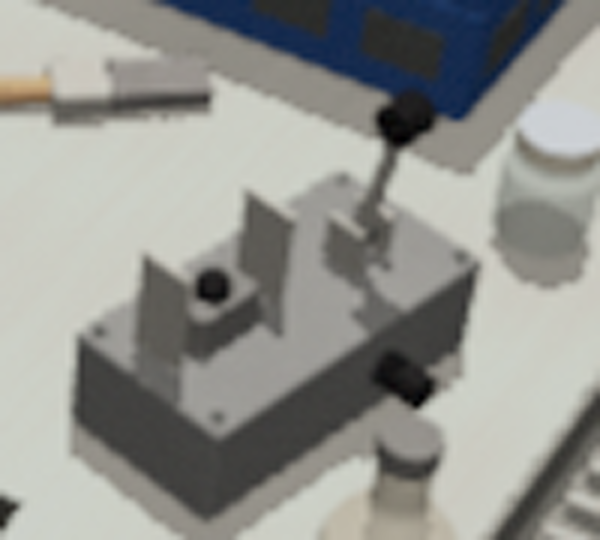

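View pics/sck.png

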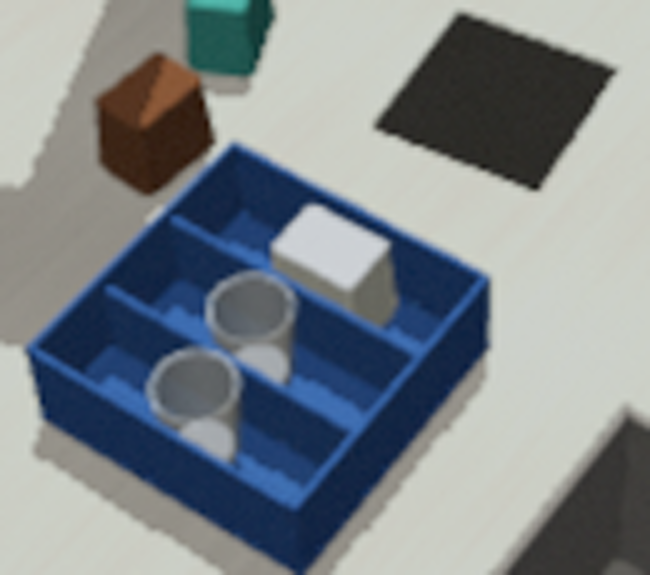

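In the top crop the housing's top corners are at (82,85), (292,125), (268,225) and (55,183). The button is at (212,170) and the cover top is in the basket's leftmost (+y) cell at (594,241). The scene crop shows the same layout, with the lever raised and its knob at (405,118). I'll compute coarse poses from these.

Run:
```python
from h import *
ct=manip.calibration("top"); cs=manip.calibration("scene")
T=lambda x,y,z: onplane(ct,160+x/3.3,150+y/3.3,z).round(4)
S=lambda x,y,z: onplane(cs,290+x/6,140+y/6,z).round(4)
K=lambda x,y,z: onplane(cs,170+x/5,210+y/5,z).round(4)
print("box top T",[T(*p,.07)[:2] for p in[(82,85),(292,125),(268,225),(55,183)]])
print("box top S",[S(*p,.07)[:2] for p in[(342,172),(478,265),(215,438),(78,335)]])
print("button",T(212,170,.103),S(212,285,.103), tri([(ct,160+212/3.3,150+170/3.3),(cs,290+212/6,140+285/6)]))
print("knob",tri([(ct,160+97/3.3,150+98/3.3),(cs,290+405/6,140+118/6)]))
im=cv2.imread("pics/top0.png"); 
print("mat",[T(*p,.003)[:2] for p in[(340,225),(449,208),(465,315),(355,333)]],[K(*p,.003)[:2] for p in[(460,12),(615,70),(538,188),(375,127)]])
print("basket",[T(*p,.068)[:2] for p in[(557,155),(740,147),(752,325),(568,336)]],[K(*p,.068)[:2] for p in[(235,147),(488,280),(298,507),(33,350)]])
print("cover top",[T(*p,.064)[:2] for p in[(572,211),(615,211),(618,271),(577,273)]],[K(*p,.064)[:2] for p in[(316,205),(390,243),(350,292),(272,250)]])
```

```text
box top T [array([0.6873, 0.2465]), array([0.6417, 0.0336]), array([0.5401, 0.0588]), array([0.5872, 0.273 ])]
box top S [array([0.5931, 0.2721]), array([0.695, 0.243]), array([0.6414, 0.036 ]), array([0.5401, 0.0621])]
button [0.592  0.1102 0.103 ] [0.5956 0.1067 0.103 ] (array([0.59310234, 0.11115687, 0.098354  ]), [0.00045583566186130353, 0.0004558356618611538])
knob (array([0.65008196, 0.20703966, 0.17830842]), [0.0007941943557503167, 0.0007941943557501168])
mat [array([ 0.5464, -0.0103]), array([ 0.5621, -0.1253]), array([ 0.4491, -0.1394]), array([ 0.4328, -0.0243])] [array([ 0.4355, -0.0244]), array([ 0.5503, -0.0094]), array([ 0.5657, -0.1228]), array([ 0.4515, -0.1406])]
basket [array([ 0.6057, -0.2343]), array([ 0.6101, -0.4202]), array([ 0.4298, -0.4236]), array([ 0.4226, -0.2393])] [array([ 0.4298, -0.2466]), array([ 0.6104, -0.2417]), array([ 0.6146, -0.4187]), array([ 0.4342, -0.424 ])]
cover top [array([ 0.5487, -0.248 ]), array([ 0.5478, -0.2915]), array([ 0.487 , -0.2922]), array([ 0.4858, -0.2509])] [array([ 0.4948, -0.2517]), array([ 0.5471, -0.2496]), array([ 0.5498, -0.2908]), array([ 0.4949, -0.2925])]
```

```bash
cat >> h.py <<'E'
def plan(target,yaw,n,op,start=None,dec=4):
    """rows to reach target with tool-x yaw; tool pointing down"""
    s=manip.get_state(); r=R.from_quat(s["ee_rot"][[1,2,3,0]]).as_matrix()
    p=s["position"].copy(); y=np.arctan2(r[1,0],r[0,0])
    if start is not None: p,y=np.array(start[:3],float),start[3]
    d=(yaw-y+np.pi)%(2*np.pi)-np.pi
    q=lambda y:np.array([[np.cos(y),np.sin(y),0],[np.sin(y),-np.cos(y),0],[0,0,-1]])
    rows=[];p0=p.copy();y0=y
    for k in range(1,n+1):
        tp=p0+(np.array(target)-p0)*k/n; ty=y0+d*k/n
        loc=(q(y).T@(tp-p)).round(dec); t=round(-(ty-y),3); rows.append([op,*[float(v) for v in loc],t]); p=p+q(y)@loc; y=y-t
    for i in range(0,n,8): print([[round(v,4) for v in r_] for r_ in rows[i:i+8]])
    print("end",p.round(4),round(y,4))
E
python3 - <<'E'
from h import *
s,r=st()
c=manip.calibration("wrist"); T=c["camera_from_world"]; o=-T[:3,:3].T@T[:3,3]
print("cam in tool",(r.T@(o-s["position"])).round(4)); print("cam axes in tool",(r.T@T[:3,:3].T).round(3))
plan([.53,.10,.30],-.23,14,0.0)
E
```

```text
t 0.15 pos [ 0.23   -0.5266  0.2306] x [ 0.4   -0.916 -0.001] z [-0.     0.001 -1.   ] F [-0.  -0.7 -0.4] w 0.0854
cam in tool [-0.0004 -0.0855 -0.1434]
cam axes in tool [[ 1.    -0.     0.   ]
 [-0.    -0.945 -0.328]
 [ 0.001  0.328 -0.945]]
[[0.0, -0.0324, -0.0375, -0.005, np.float64(-0.066)], [0.0, -0.0299, -0.0397, -0.0049, np.float64(-0.067)], [0.0, -0.0272, -0.0415, -0.005, np.float64(-0.066)], [0.0, -0.0244, -0.0432, -0.0049, np.float64(-0.066)], [0.0, -0.0215, -0.0447, -0.005, np.float64(-0.067)], [0.0, -0.0184, -0.0461, -0.0049, np.float64(-0.066)], [0.0, -0.0153, -0.0472, -0.005, np.float64(-0.067)], [0.0, -0.0122, -0.0481, -0.0049, np.float64(-0.066)]]
[[0.0, -0.0089, -0.0488, -0.005, np.float64(-0.066)], [0.0, -0.0058, -0.0493, -0.0049, np.float64(-0.067)], [0.0, -0.0024, -0.0496, -0.005, np.float64(-0.066)], [0.0, 0.0009, -0.0496, -0.0049, np.float64(-0.066)], [0.0, 0.0041, -0.0494, -0.005, np.float64(-0.067)], [0.0, 0.0075, -0.0491, -0.005, np.float64(-0.066)]]
end [0.53 0.1  0.3 ] -0.23
```

Run:
```python
from h import *
plan([.605,.12,.30],-.23,14,0.0,dec=3)
```

```text
[[0.0, -0.032, -0.043, -0.005, np.float64(-0.066)], [0.0, -0.028, -0.045, -0.005, np.float64(-0.067)], [0.0, -0.026, -0.047, -0.005, np.float64(-0.066)], [0.0, -0.022, -0.048, -0.005, np.float64(-0.066)], [0.0, -0.02, -0.05, -0.005, np.float64(-0.067)], [0.0, -0.015, -0.051, -0.005, np.float64(-0.066)], [0.0, -0.013, -0.052, -0.005, np.float64(-0.067)], [0.0, -0.009, -0.053, -0.005, np.float64(-0.066)]]
[[0.0, -0.005, -0.053, -0.005, np.float64(-0.066)], [0.0, -0.002, -0.053, -0.005, np.float64(-0.067)], [0.0, 0.001, -0.054, -0.004, np.float64(-0.066)], [0.0, 0.005, -0.053, -0.005, np.float64(-0.066)], [0.0, 0.009, -0.052, -0.005, np.float64(-0.067)], [0.0, 0.012, -0.052, -0.005, np.float64(-0.066)]]
end [0.6047 0.1198 0.2996] -0.23
```

Emit:
send_rows:
  increments:
    - [0,-0.032,-0.043,-0.005,-0.066]
    - [0,-0.028,-0.045,-0.005,-0.067]
    - [0,-0.026,-0.047,-0.005,-0.066]
    - [0,-0.022,-0.048,-0.005,-0.066]
    - [0,-0.02,-0.05,-0.005,-0.067]
    - [0,-0.015,-0.051,-0.005,-0.066]
    - [0,-0.013,-0.052,-0.005,-0.067]
    - [0,-0.009,-0.053,-0.005,-0.066]
  squeeze: 30

```text
clock: 1.15
position: [0.445, -0.1555, 0.2714]
ee_rot: [0.0, 0.951, -0.308, 0.0]
contact_force: [0.1, -0.6, -1.0]
width: -0.0
```

Emit:
send_rows:
  increments:
    - [0,-0.005,-0.053,-0.005,-0.066]
    - [0,-0.002,-0.053,-0.005,-0.067]
    - [0,0.001,-0.054,-0.004,-0.066]
    - [0,0.005,-0.053,-0.005,-0.066]
    - [0,0.009,-0.052,-0.005,-0.067]
    - [0,0.012,-0.052,-0.005,-0.066]
    - [0,0,0,0,0]
    - [0,0,0,0,0]

```text
clock: 2.15
position: [0.6043, 0.1192, 0.2996]
ee_rot: [0.001, 0.993, -0.115, -0.001]
contact_force: [-0.2, 0.0, -0.3]
width: 0.0
```

Run:
```python
from h import *
st(); c=manip.calibration("wrist"); im=manip.get_image("wrist"); cv2.imwrite("pics/w1.png",im[:,:,::-1]); np.save("w1.npy",c,allow_pickle=True)
cv2.imwrite("pics/w1x.png",cv2.resize(im[:,:,::-1],(800,600),interpolation=cv2.INTER_CUBIC))
```

```text
t 2.15 pos [0.6043 0.1192 0.2996] x [ 0.974 -0.228 -0.001] z [-0.002 -0.001 -1.   ] F [-0.2  0.  -0.3] w 0.0
```

View pics/w1x.png

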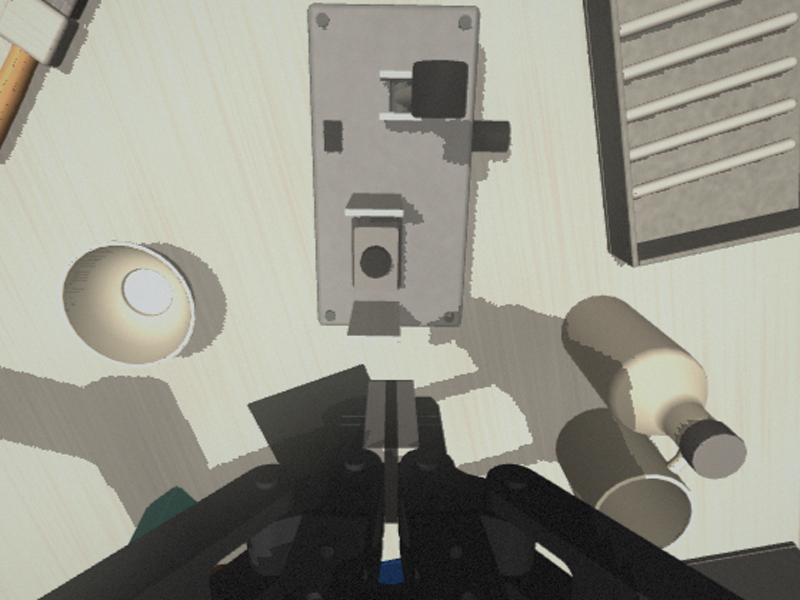

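The view shows the whole box: top corners at (309,4), (479,6), (462,326) and (318,325), button at (376,262) and knob at (440,89). The boss lies between the guards, with the guards' top edges at y≈212 and y≈335.

```bash
python3 - <<'E'
from h import *
im=cv2.imread("pics/w1.png"); c=np.load("w1.npy",allow_pickle=True).item(); f=1/1.42857
def P(x,y,z): return onplane(c,x*f,y*f,z)[:2]
pts=[P(*p,.07) for p in[(309,4),(479,6),(462,326),(318,325)]]
sc=[P(*p,.07) for p in[(323,20),(465,22),(449,316),(330,315)]]
for q in (pts,sc):
    q=np.array(q); ctr=q.mean(0); yv=q[:2].mean(0)-q[2:].mean(0); xv=q[1]+q[2]-q[0]-q[3]
    print(q.round(4).tolist(),"c",ctr.round(4),"len",np.linalg.norm(yv).round(4),np.linalg.norm(xv/2).round(4),"yaw",np.arctan2(-yv[0],yv[1]).round(4),np.arctan2(xv[1],xv[0]).round(4))
# button blob
g=cv2.cvtColor(im,cv2.COLOR_BGR2GRAY); m=(g<60).astype(np.uint8); m[230:]=0
n,l,s,ce=cv2.connectedComponentsWithStats(m)
for i in range(1,n):
    if s[i,4]>60: print(s[i],ce[i].round(1),P(ce[i][0]/f,ce[i][1]/f,.103).round(4))
print("boss foot left/right low corners",[P(*p,.07).round(4) for p in[(353,290),(401,290)]],"boss top",[P(*p,.094).round(4) for p in[(353,228),(401,228),(353,288),(401,288)]])
E
python3 - <<'E'
import sys; sys.path.insert(0,'.')
from h import *
crop("pics/w1.png","pics/w1b.png",210,0,160,240,2.5)
crop("pics/w1.png","pics/w1c.png",230,125,70,120,5)
E
```

```text
[[0.5886, 0.2781], [0.6925, 0.2526], [0.6421, 0.0413], [0.535, 0.0671]] c [0.6145 0.1598] len 0.2175 0.1085 yaw -0.2416 -0.2384
[[0.5948, 0.2674], [0.6823, 0.2457], [0.634, 0.0516], [0.5461, 0.0729]] c [0.6143 0.1594] len 0.2003 0.0903 yaw -0.2446 -0.2403
[49  0 12 14 91] [54.4  6.1] [0.4616 0.2994]
[ 36  14  19  32 198] [45.  29.6] [0.4466 0.2849]
[  0  43  26  59 100] [12.3 72.7] [0.4045 0.26  ]
[288  43  17  39 341] [293.9  63.4] [0.644  0.2117]
[308  54  18  28 208] [318.8  70.1] [0.6638 0.2016]
boss foot left/right low corners [array([0.5681, 0.0883]), array([0.603 , 0.0802])] boss top [array([0.5827, 0.1382]), array([0.6141, 0.1308]), array([0.5721, 0.0971]), array([0.6047, 0.0895])]
```

View pics/w1c.png

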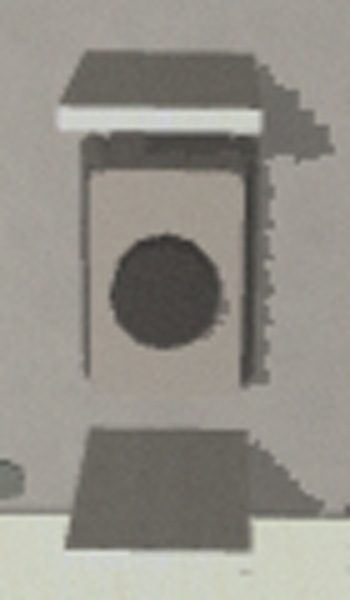

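View pics/w1b.png

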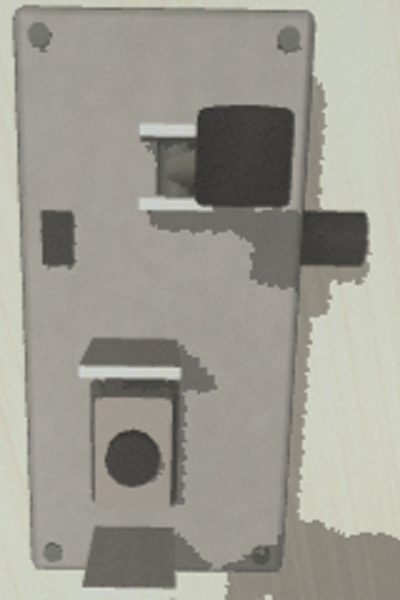

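Run:
```python
from h import *
c=np.load("w1.npy",allow_pickle=True).item()
yaw=-.241; B=np.array([.6144,.1596]); M=np.array([[np.cos(yaw),-np.sin(yaw)],[np.sin(yaw),np.cos(yaw)]])
def C(x,y,z): return onplane(c,230+x/5,125+y/5,z)[:2]
def D(x,y,z): return onplane(c,210+x/2.5,y/2.5,z)[:2]
L=lambda p:(M.T@(np.array(p)-B)).round(4)
def show(n,ps): 
    ps=np.array(ps); print(n,"mean",ps.mean(0).round(4),"loc",L(ps.mean(0)),[L(p).tolist() for p in ps])
show("button",[C(166,291,.103)])
show("bosstop",[C(90,170,.094),C(245,172,.094),C(240,388,.094),C(92,388,.094)])
show("guardtop far inner",[C(58,132,.136),C(262,132,.136)]); show("near outer",[C(65,549,.136),C(250,549,.136)])
show("near foot inner?",[C(90,430,.07),C(248,430,.07)])
show("knob box .192",[D(196,105,.19),D(294,105,.19),D(294,207,.19),D(196,207,.19)])
show("bracket",[D(140,130,.085),D(140,203,.085)])
ct=np.array([[.0,0]])
```

```text
button mean [0.593  0.1142] loc [-0.0099 -0.0492] [[-0.0099, -0.0492]]
bosstop mean [0.5928 0.1137] loc [-0.01   -0.0497] [[-0.0248, -0.0278], [0.005, -0.0278], [0.0047, -0.0715], [-0.0249, -0.0718]]
guardtop far inner mean [0.6016 0.1498] loc [-0.0101 -0.0126] [[-0.0272, -0.0128], [0.007, -0.0124]]
near outer mean [0.5831 0.0762] loc [-0.0104 -0.0885] [[-0.0272, -0.0887], [0.0063, -0.0883]]
near foot inner? mean [0.5833 0.0755] loc [-0.0101 -0.0891] [[-0.0271, -0.0893], [0.0069, -0.0889]]
knob box .192 mean [0.6478 0.2077] loc [0.0209 0.0547] [[0.0081, 0.0667], [0.0327, 0.0669], [0.0342, 0.0427], [0.0087, 0.0424]]
bracket mean [0.6197 0.2152] loc [-0.0081  0.0553] [[-0.0082, 0.0676], [-0.008, 0.0429]]
```

Run:
```python
from h import *
plan([.5927,.1133,.115],-.241,6,0.0,dec=3)
```

```text
[[0.0, -0.002, 0.001, 0.031, np.float64(0.002)], [0.0, -0.001, 0.002, 0.031, np.float64(0.001)], [0.0, -0.002, 0.001, 0.03, np.float64(0.002)], [0.0, -0.002, 0.001, 0.031, np.float64(0.002)], [0.0, -0.001, 0.002, 0.031, np.float64(0.002)], [0.0, -0.002, 0.001, 0.031, np.float64(0.001)]]
end [0.5925 0.1132 0.1148] -0.2407
```

Emit:
send_rows:
  increments:
    - [0,-0.002,0.001,0.031,0.002]
    - [0,-0.001,0.002,0.031,0.002]
    - [0,-0.002,0.001,0.03,0.002]
    - [0,-0.002,0.001,0.031,0.002]
    - [0,-0.001,0.002,0.031,0.002]
    - [0,-0.002,0.001,0.031,0]
    - [0,0,0,0.008,0]
    - [0,0,0,0,0]

```text
clock: 3.2
position: [0.5932, 0.1131, 0.1076]
ee_rot: [0.0, 0.993, -0.12, 0.0]
contact_force: [0.0, 0.6, -0.5]
width: 0.0
```

Emit:
send_rows:
  increments:
    - [0,0,0,0.004,0]
    - [0,0,0,0.003,0]
    - [0,0,0,0.003,0]
    - [0,0,0,0,0]

```text
clock: 3.7
position: [0.5941, 0.1139, 0.0978]
ee_rot: [0.0, 0.993, -0.12, 0.001]
contact_force: [1.7, -0.9, 3.6]
width: -0.0001
```

Emit:
send_rows:
  increments:
    - [0,0,0,0.001,0]
    - [0,0,0,0.001,0]
    - [0,0,0,0,0]

```text
clock: 4.08
position: [0.5942, 0.1139, 0.0969]
ee_rot: [-0.0, 0.993, -0.12, 0.001]
contact_force: [-0.5, -0.8, 10.4]
width: -0.0001
```

Emit:
send_rows:
  increments:
    - [0,0,0,0,0]
    - [0,0,0,0,0]
    - [0,0,0,0,0]
    - [0,0,0,-0.02,0]
    - [0,0,0,-0.04,0]
    - [0,0,0,-0.05,0]
    - [0,0,0,-0.05,0]
    - [0,0,0,-0.04,0]

```text
clock: 5.08
position: [0.5927, 0.1143, 0.2967]
ee_rot: [-0.0, 0.993, -0.12, -0.0]
contact_force: [0.3, 0.2, 1.0]
width: 0.0001
```

Run:
```python
from h import *
st(); c=manip.calibration("wrist"); im=manip.get_image("wrist"); cv2.imwrite("pics/w2.png",im[:,:,::-1]); np.save("w2.npy",c,allow_pickle=True)
cv2.imwrite("pics/w2x.png",cv2.resize(im[:,:,::-1],(800,600),interpolation=cv2.INTER_CUBIC))
```

```text
t 5.08 pos [0.5927 0.1143 0.2967] x [ 0.971 -0.237 -0.001] z [-0.  0. -1.] F [0.3 0.2 1. ] w 0.0001
```

View pics/w2x.png

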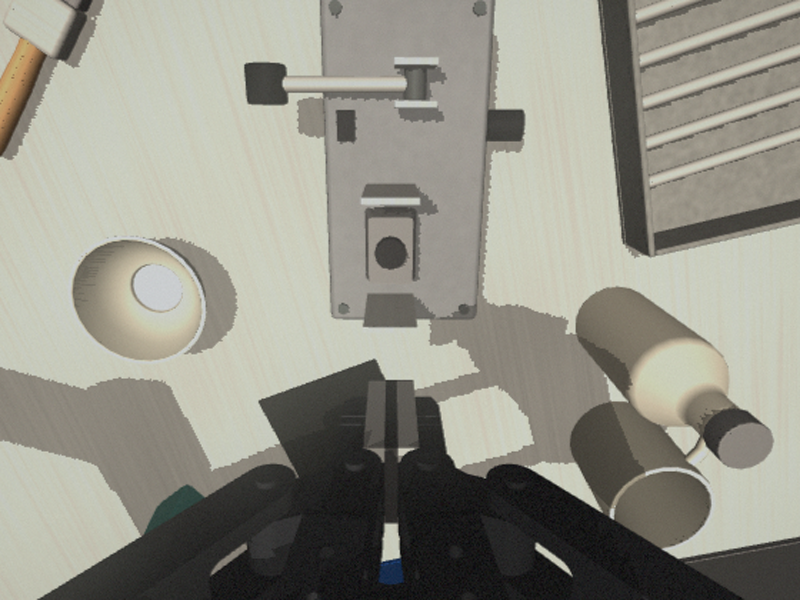

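The lever has dropped, with its knob at (245–287, 63–104).

Run:
```python
from h import *
c=np.load("w2.npy",allow_pickle=True).item(); f=.7
yaw=-.241; B=np.array([.6144,.1596]); M=np.array([[np.cos(yaw),-np.sin(yaw)],[np.sin(yaw),np.cos(yaw)]])
L=lambda p:(M.T@(np.array(p)-B)).round(4)
for z in(.077,.09):
    ps=np.array([onplane(c,x*f,y*f,z)[:2] for x,y in[(246,64),(286,64),(287,103),(247,104)]]); print(z,ps.mean(0).round(4),L(ps.mean(0)),[L(p).tolist() for p in ps])
print("hinge bracket",[L(onplane(c,x*f,y*f,.085)[:2]) for x,y in [(395,62),(437,62),(437,104),(395,104)]])
print("button",L(onplane(c,390*f,252*f,.103)[:2]))
h=B+M@np.array([.004,.055]); k=h+M@np.array([-.0946,0]); print("hinge",h.round(4),"knob pred",k.round(4), "r",np.hypot(*k))
```

```text
0.077 [0.5403 0.2346] [-0.0898  0.0551] [[-0.1019, 0.0669], [-0.0766, 0.0669], [-0.0774, 0.0437], [-0.1034, 0.0431]]
0.09 [0.5429 0.2333] [-0.087   0.0545] [[-0.0987, 0.0658], [-0.0742, 0.0658], [-0.075, 0.0435], [-0.1001, 0.0428]]
hinge bracket [array([-0.0076,  0.0674]), array([0.0184, 0.0675]), array([0.0191, 0.0431]), array([-0.0075,  0.0431])]
button [-0.0105 -0.0488]
hinge [0.6314 0.2121] knob pred [0.5395 0.2346] r 0.5883557886309284
```

Run:
```python
from h import *
plan([.5406,.2346,.13],1.330,10,0.55,dec=3)
```

```text
[[0.55, -0.008, -0.01, 0.017, np.float64(-0.157)], [0.55, -0.007, -0.012, 0.017, np.float64(-0.157)], [0.55, -0.004, -0.012, 0.018, np.float64(-0.157)], [0.55, -0.003, -0.013, 0.017, np.float64(-0.157)], [0.55, -0.0, -0.013, 0.017, np.float64(-0.157)], [0.55, 0.002, -0.013, 0.017, np.float64(-0.157)], [0.55, 0.003, -0.013, 0.018, np.float64(-0.157)], [0.55, 0.006, -0.012, 0.017, np.float64(-0.157)]]
[[0.55, 0.007, -0.011, 0.017, np.float64(-0.157)], [0.55, 0.009, -0.01, 0.017, np.float64(-0.157)]]
end [0.5403 0.2346 0.1304] 1.3302
```

Emit:
send_rows:
  increments:
    - [0.55,-0.008,-0.01,0.017,-0.157]
    - [0.55,-0.007,-0.012,0.017,-0.157]
    - [0.55,-0.004,-0.012,0.018,-0.157]
    - [0.55,-0.003,-0.013,0.017,-0.157]
    - [0.55,0,-0.013,0.017,-0.157]
    - [0.55,0.002,-0.013,0.017,-0.157]
    - [0.55,0.003,-0.013,0.018,-0.157]
    - [0.55,0.006,-0.012,0.017,-0.157]

```text
clock: 6.12
position: [0.5485, 0.2106, 0.1556]
ee_rot: [-0.001, 0.872, 0.489, -0.001]
contact_force: [0.4, 1.0, -0.0]
width: 0.0468
```

Emit:
send_rows:
  increments:
    - [0.55,0.007,-0.011,0.017,-0.157]
    - [0.55,0.009,-0.01,0.017,-0.157]
    - [0.55,0,0,0,0]
    - [0.55,0,0,0,0]

```text
clock: 6.62
position: [0.5386, 0.2339, 0.1234]
ee_rot: [0.0, 0.788, 0.616, -0.0]
contact_force: [0.5, 0.5, 1.6]
width: 0.047
```

Run:
```python
from h import *
st(); c=manip.calibration("wrist"); im=manip.get_image("wrist"); cv2.imwrite("pics/w3.png",im[:,:,::-1])
print(proj(c,np.array([.5406,.2346,.077])))
```

```text
t 6.62 pos [0.5386 0.2339 0.1234] x [ 0.24   0.971 -0.   ] z [ 0. -0. -1.] F [0.5 0.5 1.6] w 0.047
[273.98074247 242.48566781]
```

View pics/w3.png

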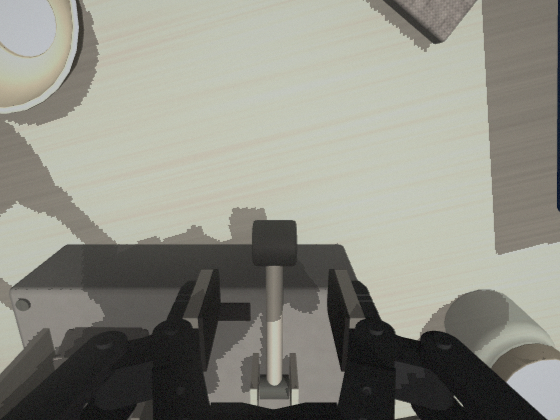

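Emit:
send_rows:
  increments:
    - [0.55,0,0.002,0.02,0]
    - [0.55,0,0,0.025,0]
    - [0.55,0,0,0.02,0]
    - [0.55,0,0,0,0]
    - [0,0,0,0,0]
    - [0,0,0,0,0]
    - [0,0,0,0,0]
  squeeze: 25

```text
clock: 7.55
position: [0.5415, 0.2336, 0.0596]
ee_rot: [0.001, 0.787, 0.617, 0.001]
contact_force: [-0.2, -2.3, 4.5]
width: 0.0236
```

Run:
```python
from h import *
s,r=st(); c=manip.calibration("wrist"); im=manip.get_image("wrist"); cv2.imwrite("pics/w4.png",im[:,:,::-1])
# arc rows
for dth in (15,):
    th=np.linspace(1.83,0.03,dth+1); X=.095*np.sin(.175-th); Z=.095*np.cos(.175-th)
    print([[round(a,4),round(-b,4)] for a,b in zip(np.diff(X),np.diff(Z))])
```

```text
t 7.55 pos [0.5415 0.2336 0.0596] x [0.239 0.971 0.001] z [ 0.003  0.    -1.   ] F [-0.2 -2.3  4.5] w 0.0236
[[np.float64(-0.0003), np.float64(-0.0114)], [np.float64(0.0011), np.float64(-0.0113)], [np.float64(0.0024), np.float64(-0.0111)], [np.float64(0.0038), np.float64(-0.0108)], [np.float64(0.005), np.float64(-0.0102)], [np.float64(0.0062), np.float64(-0.0096)], [np.float64(0.0073), np.float64(-0.0087)], [np.float64(0.0083), np.float64(-0.0078)], [np.float64(0.0092), np.float64(-0.0068)], [np.float64(0.0099), np.float64(-0.0056)], [np.float64(0.0105), np.float64(-0.0044)], [np.float64(0.011), np.float64(-0.0031)], [np.float64(0.0113), np.float64(-0.0018)], [np.float64(0.0114), np.float64(-0.0004)], [np.float64(0.0114), np.float64(0.001)]]
```

View pics/w4.png

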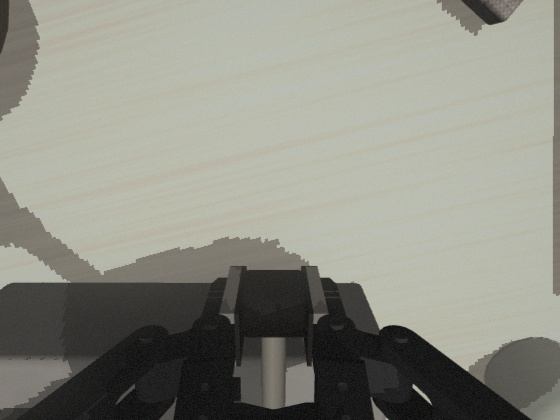

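Knob gripped: width is 23.6 mm, and the picture shows it centred between the pads. Now the arc.

Emit:
send_rows:
  increments:
    - [0,0,0,-0.0114,0]
    - [0,0,0.001,-0.0113,0]
    - [0,0,0.0024,-0.011,0]
    - [0,0,0.0038,-0.0108,0]
    - [0,0,0.005,-0.0102,0]
    - [0,0,0.0062,-0.0096,0]
    - [0,0,0.0073,-0.0087,0]

```text
clock: 8.48
position: [0.5646, 0.2278, 0.1317]
ee_rot: [-0.001, 0.787, 0.617, -0.001]
contact_force: [-0.0, 2.5, -5.1]
width: 0.0236
```

Emit:
send_rows:
  increments:
    - [0,0,0.0083,-0.0078,0]
    - [0,0,0.0092,-0.0068,0]
    - [0,0,0.01,-0.0056,0]
    - [0,0,0.0105,-0.0044,0]
    - [0,0,0.011,-0.003,0]
    - [0,0,0.0113,-0.0018,0]
    - [0,0,0.0114,-0.0004,0]
    - [0,0,0.0114,0.001,0]

```text
clock: 9.48
position: [0.6472, 0.2073, 0.1603]
ee_rot: [0.0, 0.787, 0.617, 0.0]
contact_force: [-2.3, 2.6, 0.7]
width: 0.0232
```

Run:
```python
from h import *
s,r=st()
yaw=-.241; B=np.array([.6144,.1596]); M=np.array([[np.cos(yaw),-np.sin(yaw)],[np.sin(yaw),np.cos(yaw)]])
print(M.T@(s["position"][:2]-B))
```

```text
t 9.47 pos [0.6472 0.2073 0.1603] x [ 0.238  0.971 -0.   ] z [ 0.001 -0.    -1.   ] F [-2.3  2.6  0.7] w 0.0232
[0.02045546 0.05415604]
```

Emit:
send_rows:
  increments:
    - [0.55,0,0,0,0]
    - [0.55,0,0,0,0]
    - [0.55,0,0,0,0]
    - [0.55,0,0,-0.03,0]
    - [0.55,0,0,-0.04,0]
    - [0.55,0,0,-0.04,0]
    - [0.55,0,0,-0.02,0]

```text
clock: 10.35
position: [0.6467, 0.2078, 0.2933]
ee_rot: [0.001, 0.787, 0.617, 0.002]
contact_force: [-0.3, -0.6, -0.5]
width: 0.0468
```

Run:
```python
from h import *
st(); im=manip.get_image("scene"); cv2.imwrite("pics/s5.png",im[:,:,::-1]); crop("pics/s5.png","pics/s5c.png",280,120,120,100,5)
plan([.46,-.255,.27],0.03,14,1.0,dec=3)
```

```text
t 10.35 pos [0.6467 0.2078 0.2933] x [0.238 0.971 0.002] z [ 0.005  0.    -1.   ] F [-0.3 -0.6 -0.5] w 0.0468
[[1.0, -0.035, -0.005, 0.002, np.float64(0.093)], [1.0, -0.036, -0.002, 0.002, np.float64(0.093)], [1.0, -0.036, 0.002, 0.001, np.float64(0.093)], [1.0, -0.035, 0.004, 0.002, np.float64(0.093)], [1.0, -0.035, 0.008, 0.002, np.float64(0.092)], [1.0, -0.034, 0.012, 0.002, np.float64(0.093)], [1.0, -0.032, 0.014, 0.002, np.float64(0.093)], [1.0, -0.032, 0.017, 0.002, np.float64(0.093)]]
[[1.0, -0.029, 0.02, 0.001, np.float64(0.093)], [1.0, -0.027, 0.023, 0.002, np.float64(0.093)], [1.0, -0.026, 0.025, 0.002, np.float64(0.093)], [1.0, -0.022, 0.028, 0.002, np.float64(0.093)], [1.0, -0.021, 0.029, 0.002, np.float64(0.092)], [1.0, -0.017, 0.031, 0.001, np.float64(0.093)]]
end [ 0.46   -0.2547  0.2705] 0.0303
```

View pics/s5c.png

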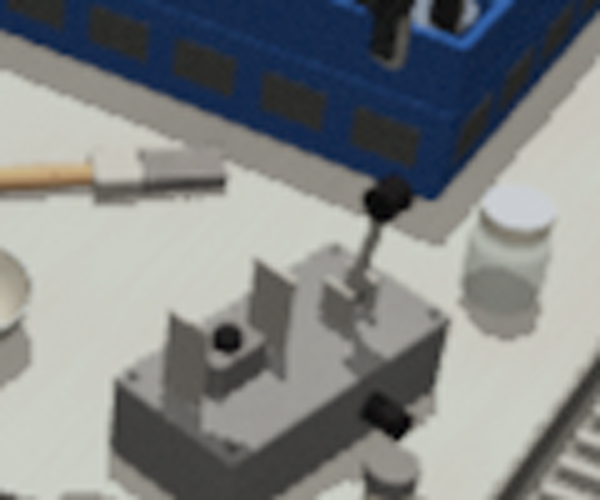

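Lever stands up, knob at (388,198) as at the start. On to the basket.

Run:
```python
from h import *
plan([.515,-.31,.27],0.02,14,1.0,dec=3)
```

```text
[[1.0, -0.038, -0.0, 0.002, np.float64(0.094)], [1.0, -0.038, 0.003, 0.002, np.float64(0.093)], [1.0, -0.038, 0.007, 0.001, np.float64(0.094)], [1.0, -0.037, 0.01, 0.002, np.float64(0.093)], [1.0, -0.035, 0.013, 0.002, np.float64(0.094)], [1.0, -0.035, 0.017, 0.002, np.float64(0.094)], [1.0, -0.032, 0.02, 0.002, np.float64(0.093)], [1.0, -0.031, 0.023, 0.002, np.float64(0.094)]]
[[1.0, -0.028, 0.026, 0.001, np.float64(0.093)], [1.0, -0.026, 0.028, 0.002, np.float64(0.094)], [1.0, -0.022, 0.031, 0.002, np.float64(0.093)], [1.0, -0.021, 0.032, 0.002, np.float64(0.094)], [1.0, -0.016, 0.034, 0.002, np.float64(0.094)], [1.0, -0.014, 0.036, 0.001, np.float64(0.093)]]
end [ 0.5149 -0.3098  0.2705] 0.0203
```

Emit:
send_rows:
  increments:
    - [1,-0.038,0,0.002,0.094]
    - [1,-0.038,0.003,0.002,0.093]
    - [1,-0.038,0.007,0.001,0.094]
    - [1,-0.037,0.01,0.002,0.093]
    - [1,-0.035,0.013,0.002,0.094]
    - [1,-0.035,0.017,0.002,0.094]
    - [1,-0.032,0.02,0.002,0.093]
    - [1,-0.031,0.023,0.002,0.094]

```text
clock: 11.4
position: [0.569, -0.0893, 0.2744]
ee_rot: [0.0, 0.958, 0.285, -0.0]
contact_force: [0.6, -0.1, 0.7]
width: 0.0854
```

Emit:
send_rows:
  increments:
    - [1,-0.028,0.026,0.001,0.093]
    - [1,-0.026,0.028,0.002,0.094]
    - [1,-0.022,0.031,0.002,0.093]
    - [1,-0.021,0.032,0.002,0.094]
    - [1,-0.016,0.034,0.002,0.094]
    - [1,-0.014,0.036,0.001,0.093]
    - [1,0,0,0,0]
    - [1,0,0,0,0]

```text
clock: 12.4
position: [0.513, -0.3095, 0.2646]
ee_rot: [-0.001, 1.0, 0.01, -0.0]
contact_force: [-0.4, -0.2, 0.1]
width: 0.0854
```

Run:
```python
from h import *
st(); c=manip.calibration("wrist"); im=manip.get_image("wrist"); cv2.imwrite("pics/w6.png",im[:,:,::-1]); np.save("w6.npy",c,allow_pickle=True)
cv2.imwrite("pics/w6x.png",cv2.resize(im[:,:,::-1],(800,600),interpolation=cv2.INTER_CUBIC))
```

```text
t 12.4 pos [ 0.513  -0.3095  0.2646] x [ 1.    0.02 -0.  ] z [-0.     0.001 -1.   ] F [-0.4 -0.2  0.1] w 0.0854
```

View pics/w6x.png

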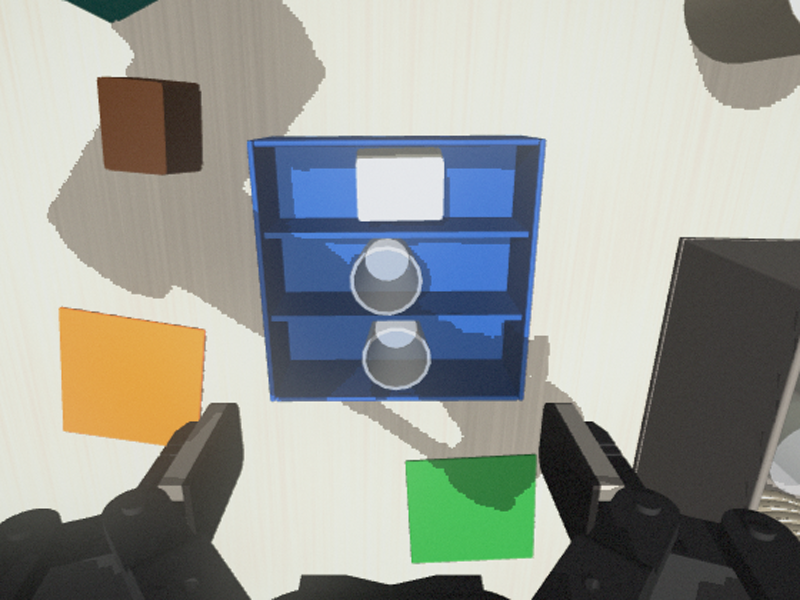

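Cover top corners are at (357,157), (443,157), (442,220) and (357,219); basket corners at (248,140), (545,139), (523,400) and (271,400).

Run:
```python
from h import *
c=np.load("w6.npy",allow_pickle=True).item(); f=.7
def go(n,ps,z):
    q=np.array([onplane(c,x*f,y*f,z)[:2] for x,y in ps]); xv=q[1]+q[2]-q[0]-q[3]; yv=q[0]+q[1]-q[2]-q[3]
    print(n,q.round(4).tolist(),"c",q.mean(0).round(4),"size",np.linalg.norm(xv/2).round(4),np.linalg.norm(yv/2).round(4),"yaw",np.arctan2(xv[1],xv[0]).round(3),np.arctan2(-yv[0],yv[1]).round(3))
go("cover",[(357,157),(443,157),(442,220),(357,219)],.064)
go("basket",[(248,140),(545,139),(523,400),(271,400)],.068)
crop("pics/w6.png","pics/w6c.png",230,90,100,80,7)
```

```text
cover [[0.4909, -0.2494], [0.5453, -0.2483], [0.5468, -0.2884], [0.4908, -0.2889]] c [ 0.5185 -0.2688] size 0.0552 0.0399 yaw 0.015 0.018
basket [[0.4235, -0.2403], [0.6076, -0.2359], [0.6128, -0.4193], [0.4279, -0.4231]] c [ 0.5179 -0.3296] size 0.1845 0.1832 yaw 0.022 0.026
```

View pics/w6c.png

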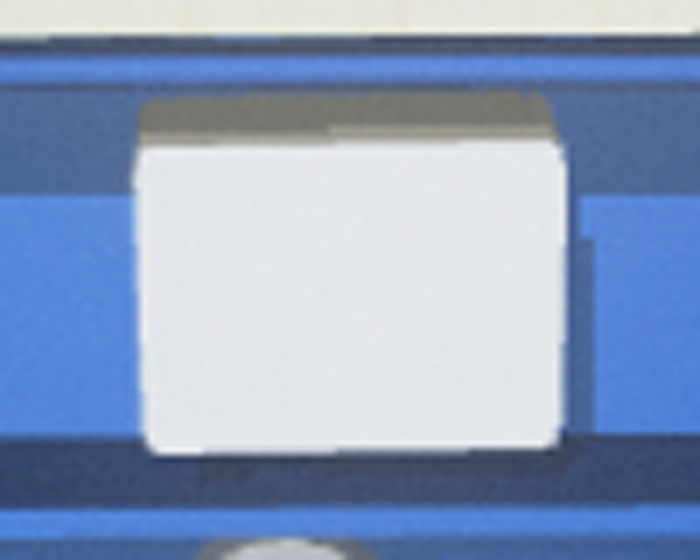

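Run:
```python
from h import *
plan([.5188,-.269,.10],0.02,6,1.0,dec=3)
```

```text
[[1.0, 0.001, -0.007, 0.027, np.float64(0.0)], [1.0, 0.001, -0.006, 0.028, np.float64(0.0)], [1.0, 0.001, -0.007, 0.027, np.float64(0.0)], [1.0, 0.001, -0.007, 0.028, np.float64(0.001)], [1.0, 0.001, -0.006, 0.027, np.float64(-0.0)], [1.0, 0.001, -0.007, 0.028, np.float64(-0.0)]]
end [ 0.5184 -0.269   0.0998] 0.0199
```

Emit:
send_rows:
  increments:
    - [1,0.001,-0.007,0.027,0]
    - [1,0.001,-0.006,0.028,0]
    - [1,0.001,-0.007,0.027,0]
    - [1,0.001,-0.007,0.028,0]
    - [1,0.001,-0.006,0.027,0]
    - [1,0.001,-0.007,0.028,0]
    - [1,0,0,0,0]

```text
clock: 13.32
position: [0.5172, -0.2674, 0.0983]
ee_rot: [-0.002, 1.0, 0.011, -0.002]
contact_force: [0.1, 0.2, -0.3]
width: 0.0854
```

Run:
```python
from h import *
st(); im=manip.get_image("wrist"); cv2.imwrite("pics/w7.png",im[:,:,::-1])
```

```text
t 13.32 pos [ 0.5172 -0.2674  0.0983] x [ 1.     0.022 -0.004] z [-0.004  0.003 -1.   ] F [ 0.1  0.2 -0.3] w 0.0854
```

View pics/w7.png

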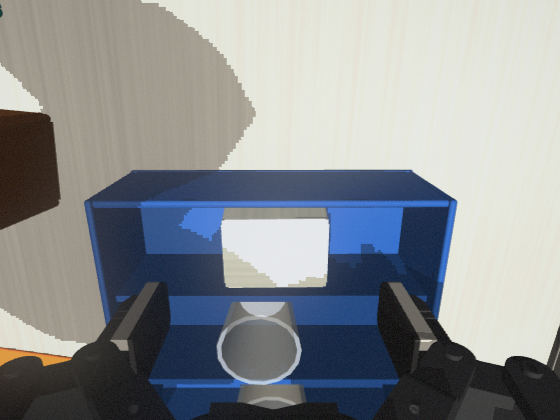

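Emit:
send_rows:
  increments:
    - [1,0.001,0.001,0.02,0]
    - [1,0,0.001,0.02,0]
    - [1,0,0,0.02,0]
    - [1,0,0,0.018,0]
    - [1,0,0,0,0]

```text
clock: 14.0
position: [0.5198, -0.272, 0.0224]
ee_rot: [0.0, 1.0, 0.01, -0.0]
contact_force: [0.2, 0.2, -0.5]
width: 0.0857
```

Emit:
send_rows:
  increments:
    - [1,-0.001,-0.003,0.001,0]
    - [0,0,0,0,0]
    - [0,0,0,0,0]
    - [0,0,0,0,0]
    - [0,0,0,0,0]
  squeeze: 40

```text
clock: 14.62
position: [0.5191, -0.2693, 0.0225]
ee_rot: [0.001, 1.0, 0.01, 0.001]
contact_force: [-0.8, 0.5, 5.5]
width: 0.0581
```

Run:
```python
from h import *
st(); c=manip.calibration("wrist"); im=manip.get_image("wrist"); cv2.imwrite("pics/w8.png",im[:,:,::-1])
```

```text
t 14.62 pos [ 0.5191 -0.2693  0.0225] x [1.    0.02  0.002] z [ 0.002 -0.001 -1.   ] F [-0.8  0.5  5.5] w 0.0581
```

View pics/w8.png

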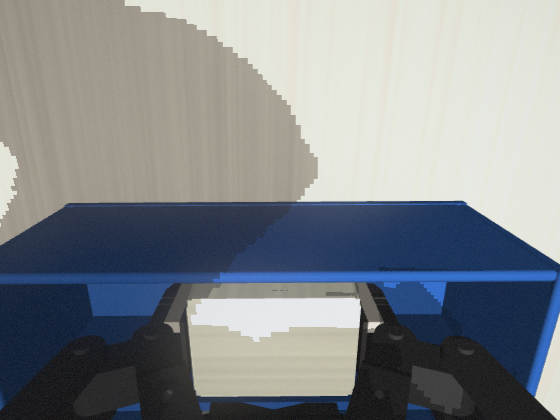

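Width 58.1 mm matches the cover about 39 mm above its rim. Lifting it.

Emit:
send_rows:
  increments:
    - [0,0,0,-0.005,0]
    - [0,0,0,-0.015,0]
    - [0,0,0,-0.025,0]
    - [0,0,0,-0.03,0]
    - [0,0,0,-0.03,0]
    - [0,0,0,-0.02,0]
    - [0,0,0,0,0]

```text
clock: 15.55
position: [0.5196, -0.2698, 0.1486]
ee_rot: [0.001, 1.0, 0.01, 0.002]
contact_force: [-0.1, -0.4, -0.9]
width: 0.0581
```

Run:
```python
from h import *
st(); im=manip.get_image("scene"); cv2.imwrite("pics/s9.png",im[:,:,::-1]); crop("pics/s9.png","pics/s9c.png",150,150,200,160,4)
plan([.499,-.0745,.12],0.02,7,0,dec=3)
```

```text
t 15.55 pos [ 0.5196 -0.2698  0.1486] x [1.    0.02  0.004] z [ 0.004 -0.003 -1.   ] F [-0.1 -0.4 -0.9] w 0.0581
[[0, -0.002, -0.028, 0.004, np.float64(-0.0)], [0, -0.003, -0.028, 0.004, np.float64(-0.0)], [0, -0.002, -0.028, 0.004, np.float64(-0.0)], [0, -0.002, -0.027, 0.003, np.float64(-0.0)], [0, -0.002, -0.028, 0.004, np.float64(-0.0)], [0, -0.003, -0.028, 0.004, np.float64(-0.0)], [0, -0.002, -0.028, 0.004, np.float64(-0.0)]]
end [ 0.4988 -0.0746  0.1201] 0.02
```

View pics/s9c.png

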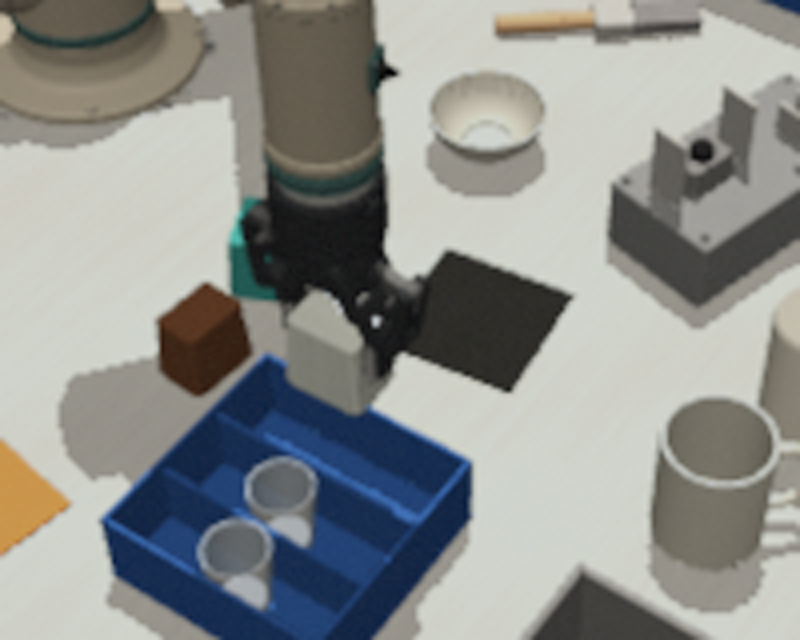

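The cover is held upright, clear of the basket. Moving to the mat.

Emit:
send_rows:
  increments:
    - [0,-0.002,-0.028,0.004,0]
    - [0,-0.003,-0.028,0.004,0]
    - [0,-0.002,-0.028,0.004,0]
    - [0,-0.002,-0.027,0.003,0]
    - [0,-0.002,-0.028,0.004,0]
    - [0,-0.003,-0.028,0.004,0]
    - [0,-0.002,-0.028,0.004,0]
    - [0,0,0,0,0]

```text
clock: 16.6
position: [0.4968, -0.0725, 0.1177]
ee_rot: [-0.001, 1.0, 0.011, -0.002]
contact_force: [0.0, -0.9, -0.4]
width: 0.0579
```

Emit:
send_rows:
  increments:
    - [0,0,0,0.025,0]
    - [0,0,0,0.025,0]
    - [0,0,0,0.025,0]
    - [0,0,0,0.01,0]
    - [0,0,0,0.005,0]
    - [0,0,0,0,0]

```text
clock: 17.35
position: [0.4989, -0.0747, 0.0293]
ee_rot: [0.0, 1.0, 0.01, 0.0]
contact_force: [0.9, -1.1, -0.4]
width: 0.0577
```

Emit:
send_rows:
  increments:
    - [0,0,0,0.003,0]
    - [0,0,0,0.002,0]
    - [0,0,0,0,0]

```text
clock: 17.73
position: [0.4986, -0.0743, 0.0242]
ee_rot: [0.0, 1.0, 0.01, 0.0]
contact_force: [0.5, 0.4, -1.5]
width: 0.0579
```

Emit:
send_rows:
  increments:
    - [0,0,0,0.001,0]
    - [0,0,0,0.001,0]
    - [0,0,0,0,0]

```text
clock: 18.1
position: [0.4985, -0.0743, 0.022]
ee_rot: [0.0, 1.0, 0.01, -0.0]
contact_force: [0.5, -0.2, -0.3]
width: 0.0582
```

Emit:
send_rows:
  increments:
    - [0,0,0,0.001,0]
    - [0,0,0,0.001,0]
    - [0,0,0,0,0]

```text
clock: 18.48
position: [0.4987, -0.0744, 0.0215]
ee_rot: [0.0, 1.0, 0.01, 0.0]
contact_force: [-2.0, 0.3, 11.6]
width: 0.0576
```

Contact came at z=0.0215 as predicted. Letting go and rising, turning the tool for the new grip.

Emit:
send_rows:
  increments:
    - [1,0,0,-0.001,0]
    - [1,0,0,0,0]
    - [1,0,0,0,0]
    - [1,0,0,-0.02,0]
    - [1,0,0,-0.05,0]
    - [1,0,0,-0.05,0]
    - [1,0,0,-0.05,0]
    - [1,0,0,-0.03,0]

```text
clock: 19.48
position: [0.4994, -0.0746, 0.2237]
ee_rot: [0.001, 1.0, 0.01, 0.002]
contact_force: [-0.2, -1.2, -0.1]
width: 0.0855
```

Run:
```python
from h import *
st()
plan([.460,-.0745,.22],-1.55,10,1,dec=3)
```

```text
t 19.48 pos [ 0.4994 -0.0746  0.2237] x [1.    0.02  0.003] z [ 0.003 -0.001 -1.   ] F [-0.2 -1.2 -0.1] w 0.0855
[[1, -0.004, -0.0, 0.0, np.float64(0.157)], [1, -0.004, 0.0, 0.001, np.float64(0.157)], [1, -0.004, 0.002, 0.0, np.float64(0.157)], [1, -0.003, 0.001, 0.0, np.float64(0.157)], [1, -0.003, 0.002, 0.001, np.float64(0.157)], [1, -0.003, 0.003, 0.0, np.float64(0.157)], [1, -0.002, 0.003, 0.001, np.float64(0.157)], [1, -0.002, 0.004, -0.0, np.float64(0.157)]]
[[1, -0.002, 0.004, 0.0, np.float64(0.157)], [1, -0.0, 0.004, 0.001, np.float64(0.157)]]
end [ 0.4596 -0.0749  0.2197] -1.55
```

Emit:
send_rows:
  increments:
    - [1,-0.004,0,0,0.157]
    - [1,-0.004,0,0.001,0.157]
    - [1,-0.004,0.002,0,0.157]
    - [1,-0.003,0.001,0,0.157]
    - [1,-0.003,0.002,0.001,0.157]
    - [1,-0.003,0.003,0,0.157]
    - [1,-0.002,0.003,0.001,0.157]
    - [1,-0.002,0.004,0,0.157]

```text
clock: 20.48
position: [0.4668, -0.0745, 0.2177]
ee_rot: [0.0, 0.814, -0.582, -0.0]
contact_force: [0.5, 0.5, 0.1]
width: 0.0852
```

Emit:
send_rows:
  increments:
    - [1,-0.002,0.004,0,0.157]
    - [1,0,0.004,0,0.157]
    - [1,0,0,0,0]
    - [1,0,0,0,0]

```text
clock: 20.98
position: [0.4589, -0.0747, 0.218]
ee_rot: [0.0, 0.715, -0.699, 0.0]
contact_force: [0.1, -0.6, -0.2]
width: 0.0856
```

Run:
```python
from h import *
st(); c=manip.calibration("wrist"); im=manip.get_image("wrist"); cv2.imwrite("pics/w10.png",im[:,:,::-1]); np.save("w10.npy",c,allow_pickle=True)
cv2.imwrite("pics/w10x.png",cv2.resize(im[:,:,::-1],(800,600),interpolation=cv2.INTER_CUBIC))
```

```text
t 20.98 pos [ 0.4589 -0.0747  0.218 ] x [ 0.023 -1.     0.   ] z [ 0. -0. -1.] F [ 0.1 -0.6 -0.2] w 0.0856
```

View pics/w10x.png

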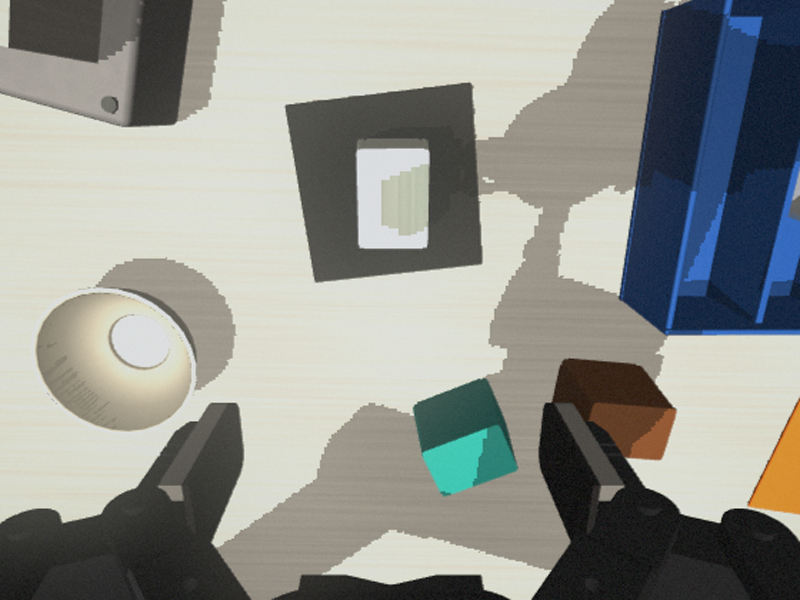

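Run:
```python
from h import *
c=np.load("w10.npy",allow_pickle=True).item(); f=.7
q=np.array([onplane(c,x*f,y*f,.063)[:2] for x,y in [(357,149),(429,149),(428,249),(359,248)]]); xv=q[1]+q[2]-q[0]-q[3]; yv=q[0]+q[1]-q[2]-q[3]
print(q.round(4).tolist(),q.mean(0).round(4),np.linalg.norm(xv/2),np.linalg.norm(yv/2),"shortyaw",np.arctan2(xv[1],xv[0]),"longyaw",np.arctan2(yv[1],yv[0]))
crop("pics/w10.png","pics/w10c.png",235,85,80,100,6)
```

```text
[[0.526, -0.0541], [0.5269, -0.0935], [0.4708, -0.0956], [0.4705, -0.0554]] [ 0.4985 -0.0747] 0.039766414969392476 0.0558080854262132 shortyaw -1.5552118237235062 longyaw 0.029950855327798807
```

View pics/w10c.png

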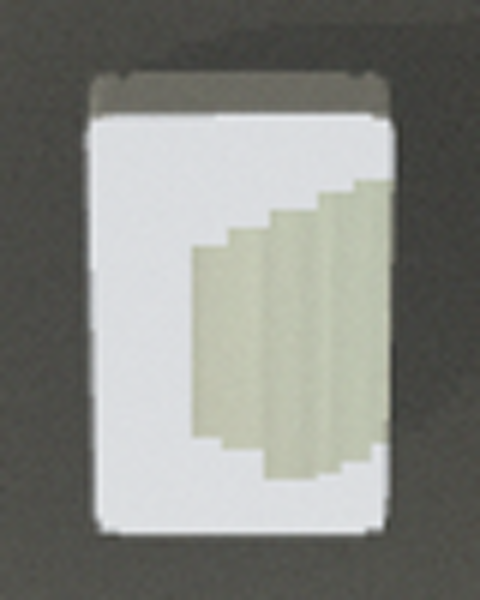

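Emit:
send_rows:
  increments:
    - [1,0,-0.013,0.03,0]
    - [1,0.001,-0.013,0.03,0]
    - [1,0,-0.013,0.03,0]
    - [1,0,-0.001,0.02,0]
    - [1,0,0,0,0]

```text
clock: 21.65
position: [0.4978, -0.0745, 0.1065]
ee_rot: [0.001, 0.715, -0.699, -0.002]
contact_force: [-0.7, -0.9, 0.1]
width: 0.0855
```

Emit:
send_rows:
  increments:
    - [1,0,0,0.025,0]
    - [1,0,0,0.025,0]
    - [1,0,0,0.02,0]
    - [1,0,0,0.012,0]
    - [1,0,0,0.001,0]
    - [1,0,0,0,0]

```text
clock: 22.4
position: [0.4996, -0.0751, 0.0259]
ee_rot: [-0.0, 0.714, -0.7, 0.001]
contact_force: [0.1, 0.8, 0.2]
width: 0.085
```

Emit:
send_rows:
  increments:
    - [1,0,0.001,0.004,0]
    - [1,0,0,0,0]
    - [0,0,0,0,0]
    - [0,0,0,0,0]
    - [0,0,0,0,0]
    - [0,0,0,0,0]
    - [0,0,0,0,0]
  squeeze: 30

```text
clock: 23.28
position: [0.4979, -0.0749, 0.0214]
ee_rot: [-0.0, 0.714, -0.7, 0.0]
contact_force: [-1.3, 0.3, 5.6]
width: 0.0427
```

Run:
```python
from h import *
st(); c=manip.calibration("wrist"); im=manip.get_image("wrist"); cv2.imwrite("pics/w11.png",im[:,:,::-1]); np.save("w11.npy",c,allow_pickle=True)
```

```text
t 23.27 pos [ 0.4979 -0.0749  0.0214] x [ 0.021 -1.     0.   ] z [ 0. -0. -1.] F [-1.3  0.3  5.6] w 0.0427
```

View pics/w11.png

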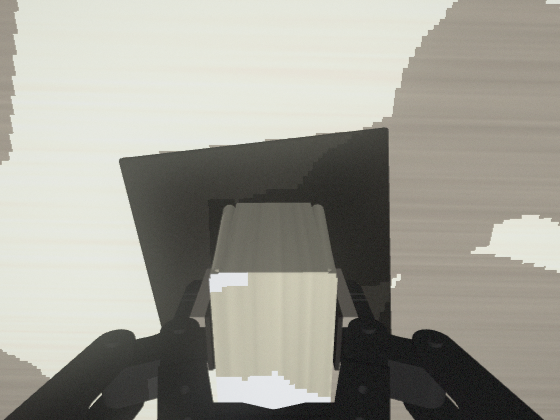

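Emit:
send_rows:
  increments:
    - [0,0,0,-0.005,0]
    - [0,0,0,-0.02,0]
    - [0,0,0,-0.04,0]
    - [0,0,0,-0.05,0]
    - [0,0,0,-0.045,0]
    - [0,0,0,-0.02,0]
    - [0,0,0,0,0]

```text
clock: 24.2
position: [0.4987, -0.0752, 0.2025]
ee_rot: [-0.001, 0.714, -0.7, 0.002]
contact_force: [-0.1, -0.7, -1.5]
width: 0.0424
```

Run:
```python
from h import *
st()
plan([.5927,.1133,.2],-.241,12,0,dec=3)
```

```text
t 24.2 pos [ 0.4987 -0.0752  0.2025] x [ 0.021 -1.     0.001] z [ 0.004 -0.001 -1.   ] F [-0.1 -0.7 -1.5] w 0.0424
[[0, -0.016, -0.008, 0.0, np.float64(-0.109)], [0, -0.014, -0.01, 0.0, np.float64(-0.109)], [0, -0.014, -0.011, 0.001, np.float64(-0.109)], [0, -0.012, -0.013, -0.0, np.float64(-0.109)], [0, -0.01, -0.014, 0.0, np.float64(-0.109)], [0, -0.009, -0.015, 0.0, np.float64(-0.109)], [0, -0.008, -0.016, 0.0, np.float64(-0.11)], [0, -0.005, -0.016, 0.001, np.float64(-0.109)]]
[[0, -0.004, -0.018, -0.0, np.float64(-0.109)], [0, -0.002, -0.017, 0.0, np.float64(-0.109)], [0, 0.0, -0.018, 0.0, np.float64(-0.109)], [0, 0.002, -0.017, 0.001, np.float64(-0.109)]]
end [0.5926 0.1133 0.1995] -0.2409
```

Emit:
send_rows:
  increments:
    - [0,-0.016,-0.008,0,-0.109]
    - [0,-0.014,-0.01,0,-0.109]
    - [0,-0.014,-0.011,0,-0.109]
    - [0,-0.012,-0.013,0,-0.109]
    - [0,-0.01,-0.014,0,-0.109]
    - [0,-0.009,-0.015,0,-0.109]
    - [0,-0.008,-0.016,0,-0.11]
    - [0,-0.005,-0.016,0,-0.109]

```text
clock: 25.2
position: [0.5594, 0.0508, 0.1988]
ee_rot: [0.001, 0.944, -0.33, -0.002]
contact_force: [-0.4, 0.2, -1.1]
width: 0.0427
```

Emit:
send_rows:
  increments:
    - [0,-0.004,-0.018,0,-0.109]
    - [0,-0.002,-0.017,0,-0.109]
    - [0,0,-0.018,0,-0.109]
    - [0,0.002,-0.017,0,-0.109]
    - [0,0,0,0,0]
    - [0,0,0,0,0]

```text
clock: 25.95
position: [0.5907, 0.113, 0.1998]
ee_rot: [0.001, 0.993, -0.121, -0.001]
contact_force: [0.3, -0.6, -0.0]
width: 0.0424
```

Run:
```python
from h import *
st(); c=manip.calibration("wrist"); im=manip.get_image("wrist"); cv2.imwrite("pics/w12.png",im[:,:,::-1]); np.save("w12.npy",c,allow_pickle=True)
cv2.imwrite("pics/w12x.png",cv2.resize(im[:,:,::-1],(800,600),interpolation=cv2.INTER_CUBIC))
im=manip.get_image("scene"); cv2.imwrite("pics/s12.png",im[:,:,::-1]); crop("pics/s12.png","pics/s12c.png",280,110,120,110,5)
```

```text
t 25.95 pos [0.5907 0.113  0.1998] x [ 0.971 -0.24  -0.002] z [-0.003 -0.001 -1.   ] F [ 0.3 -0.6 -0. ] w 0.0424
```

View pics/w12x.png

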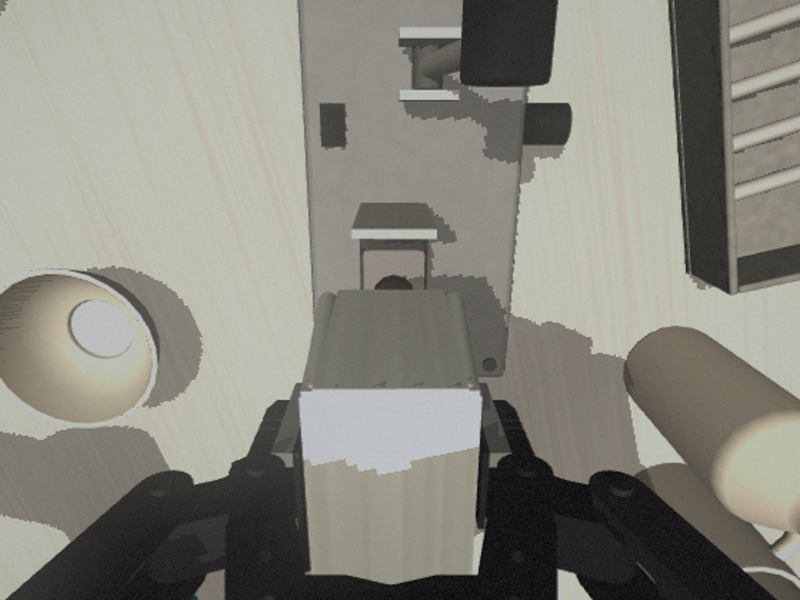

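View pics/s12c.png

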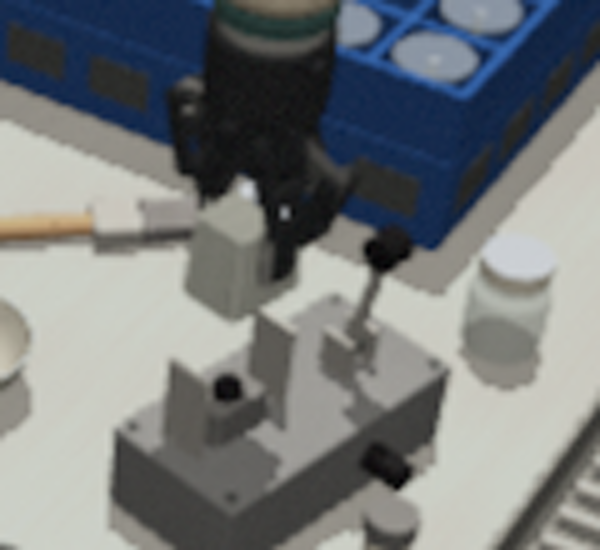

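Run:
```python
from h import *
c=np.load("w12.npy",allow_pickle=True).item(); s,r=st(); f=.7
yaw=-.241; B=np.array([.6144,.1596]); M=np.array([[np.cos(yaw),-np.sin(yaw)],[np.sin(yaw),np.cos(yaw)]])
L=lambda p:(M.T@(np.array(p)[:2]-B)).round(4)
print("TCP loc",L(s["position"]))
for n,x,y,z in[("g",352,239,.136),("g",437,239,.136),("bossL",361,250,.094),("bossR",427,250,.094),("rimL",319,293,.181),("rimR",463,293,.181),("topL",303,391,.241),("topR",480,391,.241)]: print(n,L(onplane(c,x*f,y*f,z)))
crop("pics/w12.png","pics/w12c.png",200,130,160,160,4)
```

```text
t 26.05 pos [0.591  0.1129 0.2005] x [ 0.971 -0.24  -0.001] z [-0.001 -0.001 -1.   ] F [-0.2 -0.5 -1.4] w 0.0425
TCP loc [-0.0115 -0.0509]
g [-0.0272 -0.0124]
g [ 0.0069 -0.0124]
bossL [-0.0262 -0.0275]
bossR [ 0.0059 -0.0275]
rimL [-0.0349 -0.0201]
rimR [ 0.012  -0.0201]
topL [-0.0306 -0.0224]
topR [ 0.0082 -0.0224]
```

View pics/w12c.png

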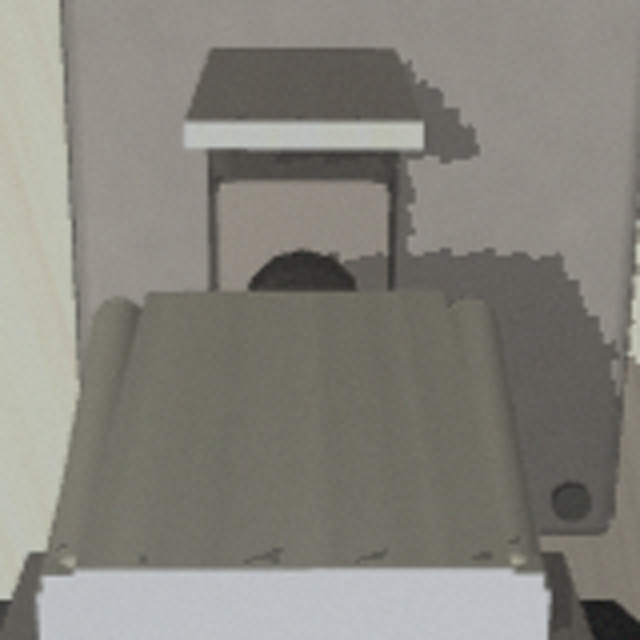

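Emit:
send_rows:
  increments:
    - [0,0.001,0,0.015,0]
    - [0,0,0,0.02,0]
    - [0,0,0,0.02,0]
    - [0,0,0,0.015,0]
    - [0,0,0,0.005,0]
    - [0,0,0,0,0]

```text
clock: 26.8
position: [0.5927, 0.1132, 0.1259]
ee_rot: [0.0, 0.993, -0.12, -0.0]
contact_force: [0.1, -0.5, -0.4]
width: 0.0429
```

Run:
```python
from h import *
s,r=st(); im=manip.get_image("wrist"); cv2.imwrite("pics/w13.png",im[:,:,::-1])
yaw=-.241; B=np.array([.6144,.1596]); M=np.array([[np.cos(yaw),-np.sin(yaw)],[np.sin(yaw),np.cos(yaw)]])
print((M.T@(s["position"][:2]-B)).round(4))
```

```text
t 26.8 pos [0.5927 0.1132 0.1259] x [ 0.971 -0.239 -0.   ] z [-0. -0. -1.] F [ 0.1 -0.5 -0.4] w 0.0429
[-0.0101 -0.0502]
```

View pics/w13.png

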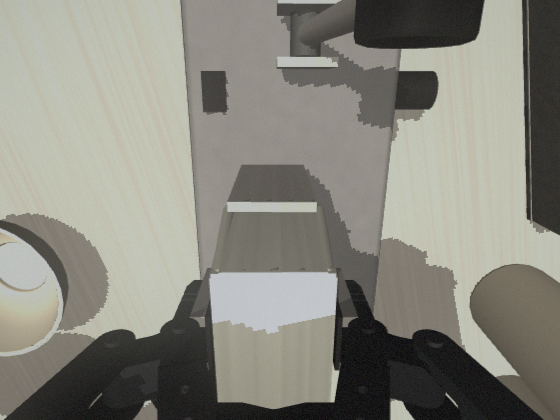

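The cover is centred between the guards, at box coordinates (-10.1, -50.2) mm. I'll lower it slowly.

Emit:
send_rows:
  increments:
    - [0,0,0,0.006,0]
    - [0,0,0,0.006,0]
    - [0,0,0,0.005,0]
    - [0,0,0,0.004,0]
    - [0,0,0,0,0]

```text
clock: 27.48
position: [0.5923, 0.1133, 0.1046]
ee_rot: [0.0, 0.993, -0.12, -0.0]
contact_force: [-0.0, -0.9, -2.0]
width: 0.0425
```

Emit:
send_rows:
  increments:
    - [0,0,0,0.003,0]
    - [0,0,0,0.003,0]
    - [0,0,0,0.002,0]
    - [0,0,0,0,0]

```text
clock: 27.98
position: [0.5925, 0.1133, 0.0969]
ee_rot: [0.0, 0.993, -0.12, -0.0]
contact_force: [-0.3, 0.6, -0.7]
width: 0.0427
```

Emit:
send_rows:
  increments:
    - [0,0,0,0.003,0]
    - [0,0,0,0.002,0]
    - [0,0,0,0.001,0]
    - [0,0,0,0,0]

```text
clock: 28.48
position: [0.5926, 0.1134, 0.091]
ee_rot: [0.0, 0.993, -0.12, -0.0]
contact_force: [-0.4, -0.6, -1.8]
width: 0.0423
```

Emit:
send_rows:
  increments:
    - [0,0,0,0.001,0]
    - [0,0,0,0.001,0]
    - [0,0,0,0,0]

```text
clock: 28.85
position: [0.5925, 0.1133, 0.089]
ee_rot: [0.0, 0.993, -0.12, -0.0]
contact_force: [0.1, -0.3, -1.3]
width: 0.0428
```

Emit:
send_rows:
  increments:
    - [0,0,0,0.001,0]
    - [0,0,0,0,0]

```text
clock: 29.1
position: [0.5927, 0.1133, 0.0885]
ee_rot: [0.0, 0.993, -0.12, 0.0]
contact_force: [-0.9, -0.1, 2.0]
width: 0.0423
```

Emit:
send_rows:
  increments:
    - [0,0,0,0.0005,0]
    - [0,0,0,0,0]

```text
clock: 29.35
position: [0.5928, 0.1133, 0.0885]
ee_rot: [-0.0, 0.993, -0.12, 0.0]
contact_force: [-1.2, -0.6, 5.8]
width: 0.0426
```

Seated: force is rising and the depth matches the expected 0.0884. I'll release and retreat straight up.

Emit:
send_rows:
  increments:
    - [1,0,0,0,0]
    - [1,0,0,0,0]
    - [1,0,0,0,0]
    - [1,0,0,-0.015,0]
    - [1,0,0,-0.04,0]
    - [1,0,0,-0.05,0]
    - [1,0,0,-0.06,0]
    - [1,0,0,-0.04,0]

```text
clock: 30.35
position: [0.5933, 0.1134, 0.2972]
ee_rot: [-0.0, 0.993, -0.12, 0.003]
contact_force: [0.7, 0.3, 1.1]
width: 0.0854
```

Emit:
send_rows:
  increments:
    - [1,0,0.03,-0.01,0]
    - [1,0,0.02,0,0]
    - [1,0,0,0,0]
    - [1,0,0,0,0]

```text
clock: 30.85
position: [0.5804, 0.0652, 0.3016]
ee_rot: [-0.0, 0.993, -0.12, -0.001]
contact_force: [0.3, 0.4, -0.1]
width: 0.0855
```

Run:
```python
from h import *
st(); c=manip.calibration("wrist"); im=manip.get_image("wrist"); cv2.imwrite("pics/w14.png",im[:,:,::-1]); np.save("w14.npy",c,allow_pickle=True)
cv2.imwrite("pics/w14x.png",cv2.resize(im[:,:,::-1],(800,600),interpolation=cv2.INTER_CUBIC))
im=manip.get_image("scene"); cv2.imwrite("pics/s14.png",im[:,:,::-1]); crop("pics/s14.png","pics/s14c.png",150,110,250,180,3.2)
```

```text
t 30.85 pos [0.5804 0.0652 0.3016] x [ 0.971 -0.239 -0.002] z [-0.002  0.001 -1.   ] F [ 0.3  0.4 -0.1] w 0.0855
```

View pics/w14x.png

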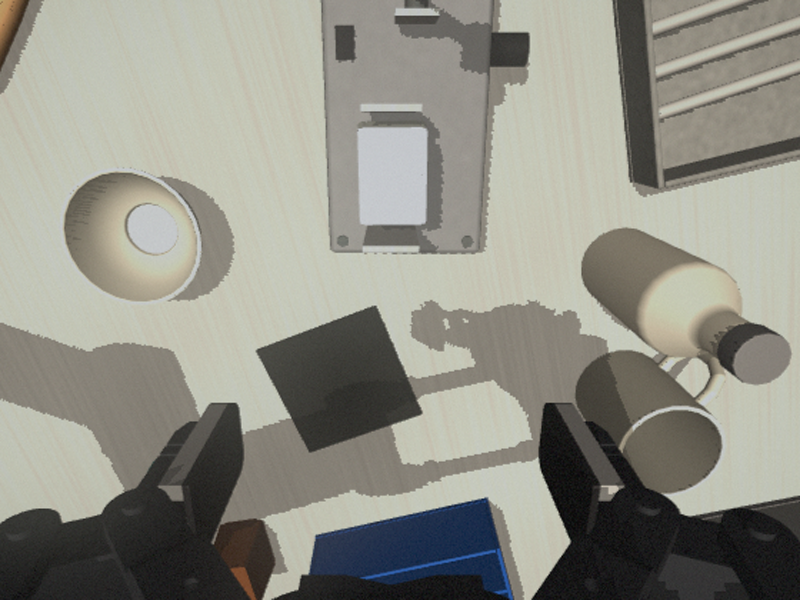

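View pics/s14c.png

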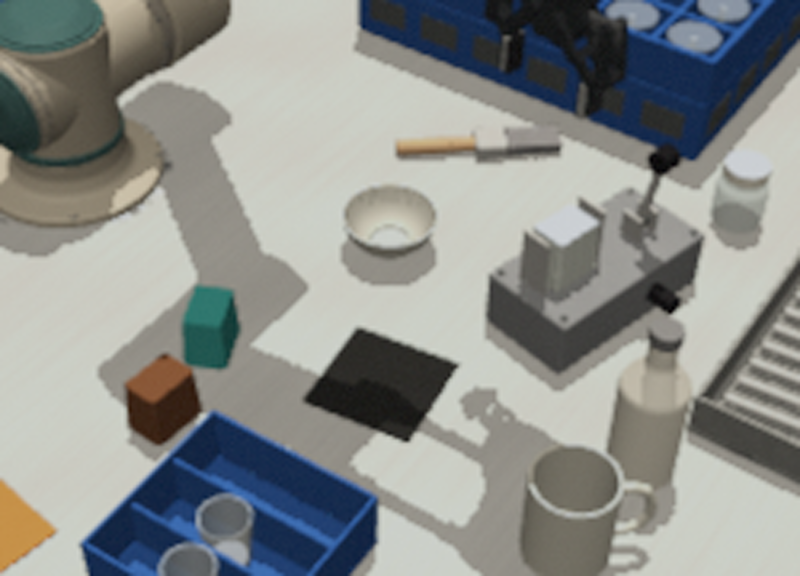

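The cover sits between the guards, its top just below the plates' top edges, and the lever is up. One numeric check, then I'll hand it in.

```bash
python3 - <<'E'
from h import *
c=np.load("w14.npy",allow_pickle=True).item(); f=.7
yaw=-.241; B=np.array([.6144,.1596]); M=np.array([[np.cos(yaw),-np.sin(yaw)],[np.sin(yaw),np.cos(yaw)]])
q=np.array([M.T@(onplane(c,x*f,y*f,.130)[:2]-B) for x,y in [(359,127),(427,127),(426,226),(359,224)]]); print(q.round(4).tolist(),q.mean(0).round(4))
st();
E
python3 -c "
from rig import manip
print(manip.sign_off())"
```

```text
[[-0.0286, -0.0206], [0.0102, -0.0206], [0.0109, -0.0777], [-0.0297, -0.0765]] [-0.0093 -0.0489]
t 30.95 pos [0.5806 0.0654 0.3017] x [ 0.971 -0.238 -0.002] z [-0.001  0.    -1.   ] F [ 0.5 -0.6 -0.4] w 0.0853
the job is handed in; nothing more can be done
None
```

The job is done and handed in at about 31 s of the 72 s allowed, with the robot clear of everything.

- **Lever test:** I pressed the test button fully, with about 10 N at the bottom, and the lever dropped. I lifted it by its knob until it rested past upright and let go. It has stayed up since.
- **Cover:** I took it from the basket by its ends, stood it on the black mat, let go and re-gripped it by its long faces. I then lowered it over the button. It met no resistance until the rim touched the housing at the expected height (tool at z = 0.0885 m), with about 6 N at the end.

**Last checks:**
- **Fit:** the final pictures show the cover upright between the guard plates, its top just below their edges. Measured at the 130 mm seated height, its top face comes out at 56–57 by 39–41 mm, against the true 56 by 40 mm. Its centre is within about 1.7 mm of the seat I had measured. That is within camera accuracy, and no check disagreed.
- **Other things:** the tumblers, bottle, mug, bowl, brush, jar and look-alikes appear undisturbed wherever the final pictures show them. The green mat and one tumbler fall partly or wholly outside those pictures; nothing touched them.

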